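# Loosen the left-hand fuel-gas cap nut on the leak-test bench

## Robot

A 7-joint arm with a two-finger parallel gripper is mounted at the origin on the work surface. World frame = base frame: x ahead of the robot, y to its left, z up, the work surface at z = 0. Lengths are in m, angles in rad, forces in N, time in s.
With the tool pointing down it reaches from about 0.4 to 0.85 m from the base axis. Payload 10.4 kg.
Tool frame: the origin (TCP) lies at the very end of the fingers, on their centre line; the grasp point (between the pads) lies r.hold_point_z behind it (r.hold_point_z is the distance from the TCP to the grasp point, in m); z points along the fingers, y is the direction in which the jaws open and shut (so a half turn about z gives the same grasp; the last joint's range is limited). The gripper opens to 87 mm and grips with 3 to 60 N. Pads are 19 mm wide; open, the fingers measure 117 mm over their backs; the gripper's body (75 mm by 190 mm) begins 51 mm behind the grasp point.
Start: joints at [-1.185, 0.332, -0.065, 1.46, 0.022, 1.35, -0.088], TCP at [0.248, 0.574, 0.223] pointing down, gripper open.
Joint ranges: [-2.6, 2.6], [-0.5, 2.12], [-1.47, 1.34], [0.16, 2.42], [-1.27, 4.41], [0.06, 2.06], [-2.6, 2.6]. Speed limits (rad/s): [2.22, 2.22, 2.79, 2.79, 3.14, 3.14, 3.14].

## Interface

Orientations are given as a unit quaternion [x, y, z, w].
In Python, from bench import r gives the robot as it stands.
- The arm moves only by the tool send_rows, never from a script. Its argument "commands" is a list of rows, each a list of 7 numbers: the shift along the world's x, y, z normalised to -1 to 1, where 1 is 0.03 m, then the turn, a rotation vector about the world's x, y, z normalised to -1 to 1, where 1 is 5 degrees, then the gripper command: -1 is fully open, 1 is shut, values between are in proportion. In form: [[tx, ty, tz, ax, ay, az, jaw], ...]. A call has 1 to 10 rows; each row shifts and turns the pose as measured when the row begins; what a row does not reach is not made up. A row lasts 1/12 s, in which the tool goes at most 41.7 mm and 7.16 degrees, less where a joint would pass 70% of its speed; a pose out of reach is approached as far as the arm can. A call with a number of a shift or a turn outside -1 to 1 is refused whole. A call with a gripper value outside its range is refused whole. The fingers move at their own pace and stop on an object; "grip_force" is the grip in N (left out, the last holds). Time passes only in rows, so rows that do not move let the fingers close. It gives the time, the measured TCP pose, the force and the opening at its end, in the units of the state.
- r.read_state(): the state, without advancing time (a new reading comes with each control period).
- r.camera(name): name is "scene" or "top" or "wrist"; returns the picture (480x640x3 uint8, blue, green, red); there is no depth.
- r.calibration(name): a dict with "K" (3x3 intrinsics, pixels), "R" (3x3) and "t" (3): a world point X has camera coordinates R X + t; the wrist camera has in their place "mount" (4x4, takes a point from camera to tool coordinates, whose origin is the TCP and whose axes are the flange's). Camera axes: x right, y down, z forward; pixel columns grow to the right and rows downward; lengths in m; the calibration is good to about 2 mm. A picture is of the moment at which its call begins: read the wrist's pose just before it. calibration takes no time and is no camera call.
- r.close_job(): hands the job in, once; it reports no verdict.
The state is a dict: "time": time; "joint_positions": joint angles; "joint_vel": joint speeds; "joint_torque": joint torques, N m; "ee_pos": TCP position; "eef_rot": TCP orientation; "ft_force": force on the tool from outside, world axes, zero at the start; "torque": the same for the moment, N m; "width": finger opening in m.
Only numpy, scipy, OpenCV 4.12 (cv2) and the standard library are available. Lean on these libraries where they do the work, as an engineer would, in place of code of your own. Each camera call takes 0.05 s, during which the arm holds its last target.

## Task

Loosen the cap nut on the fuel-gas test port, the one with the hexagonal collar grooved round its corners. The groove marks a left-hand thread, so it comes loose clockwise as seen from above: grip its bar handle, turn it at least a sixth of a turn (60 degrees), then let go. Leave the cap nuts on the two round-footed ports tight.

Things in the scene. Friction and masses are not known exactly. Their poses are not given: they have to be found in the camera images.
- fuel_nut_grip (a point): Grip point of the fuel-gas nut: on its vertical axis, in its bar handle, 97 mm above the table. Plain steel: HEXAGONAL collar 60 mm across flats, grooved round mid-height, top at 71 mm; on it an upright straight square-ended bar 74 mm long, 14 mm thick, top at 111 mm. Brass stub with hose tail on a SQUARE dark steel foot 100 mm wide. Site x runs along the bar, z up; it turns with the nut.
- fuel_nut (a joint): Turn of the fuel-gas nut in rad: 0 at the start, screwed home; grows CLOCKWISE seen from above (left-hand thread, loosening) to a stop at 2.0. Anticlockwise from 0 a rigid stop is felt at once; clockwise it drags with a steady 0.15 N m, stays where left and does not rise. The three ports are fixed in a row across the table, in any order, each turned at random.
- air_nut (a joint): Turn in rad of the air port's nut, to be left tight at 0 (right-hand thread: would grow anticlockwise). Plain steel, ROUND ribbed collar 62 mm across, bar handle with rounded thickened ends, 84 mm long, same heights as the fuel nut; on a ROUND dark steel foot 110 mm across.
- water_nut (a joint): Turn in rad of the water port's nut, to be left tight at 0 (right-hand thread: would grow anticlockwise). Plain steel, small ROUND ribbed collar 46 mm across, bar handle with rounded thickened ends, 72 mm long, same heights as the fuel nut; on a ROUND dark steel foot 96 mm across.
Not all that is in view belongs to the job. Leave any orange look-alike of the part that bears fuel_nut_grip alone.

How it is judged:
By the outcome, as a careful person would: the job done as asked, in the order asked, and still so for the second after the job is handed in, with the robot touching nothing.
It also fails if it takes over 32 s, if anything falls off the work surface, if the arm or the gripper's body presses on something with over 40 N, if the wrist force passes 120 N, or if a joint passes its speed limit or range.

## Working session

There is one attempt and no reset: what is moved stays moved. The work goes in short steps, Python scripts to look and compute and a tool call to move; the robot and the scene stay as the last step left them, time stands still between calls to the robot, and variables do not carry over. Pictures are saved under pics/ and viewed, and the job is handed in when it is done.

Besides the shell and the picture viewer there is one more tool, called after "Request:" in YAML: its name, and indented under it one key for each argument. send_rows: Moves the arm, as the interface text tells. Scaled input: -1 to 1 covers 0.03 m each way for a shift and 5 degrees each way for a turn. Its arguments: {"type":"object","properties":{"commands":{"type":"array"},"grip_force":{"type":"number"}},"required":["commands"]}

```bash
mkdir -p pics
python3 - <<'E'
from bench import r
import cv2,numpy as np
s=r.read_state();print(s, r.hold_point_z)
for n in("top","scene"):
    cv2.imwrite(f"pics/{n}0.png",r.camera(n)); print(n,r.calibration(n))
print(r.calibration("wrist"))
E
```

```text
{'time': 0.0, 'joint_positions': array([-1.18461723,  0.33287605, -0.06471095,  1.46093556,  0.02158577,
        1.349912  , -0.08849085]), 'joint_vel': array([-1.02989997e-03,  3.83016922e-04, -1.46083642e-03,  3.17323027e-05,
       -1.00304948e-03,  3.90631631e-04, -2.22392678e-04]), 'joint_torque': array([ 4.21514260e-04, -6.23258615e+01,  2.46090547e-02, -3.89895773e+01,
       -6.14201557e-02,  3.98478890e-02,  1.65924944e-04]), 'ee_pos': array([0.24827073, 0.57314768, 0.22175411]), 'eef_rot': array([ 2.02951170e-01,  9.79188596e-01, -7.07682512e-04, -1.21382272e-04]), 'ft_force': array([ 0.34633518,  0.01641895, -0.44046127]), 'torque': array([ 0.04370798, -0.03423013, -0.01092759]), 'width': 0.08703284319597868} 0.0187
top {'K': array([[549.56330212,   0.        , 324.16159274],
       [  0.        , 549.56330212, 231.67702839],
       [  0.        ,   0.        ,   1.        ]]), 'R': array([[ 0.02965745, -0.99924653, -0.025036  ],
       [-0.99643489, -0.02757635, -0.07973109],
       [ 0.07898061,  0.02731137, -0.99650196]]), 't': array([-0.06537756,  0.45721406,  1.141810
[... 188 characters left out ...]
.18624112,  0.9824675 , -0.0084772 ],
       [ 0.74153155, -0.14621802, -0.654791  ],
       [-0.6445504 ,  0.1156629 , -0.75576245]]), 't': array([-0.0036396 , -0.31392223,  1.27294667])}
{'K': array([[382.57772734,   0.        , 321.91287318],
       [  0.        , 382.57772734, 244.49317765],
       [  0.        ,   0.        ,   1.        ]]), 'mount': array([[ 5.04792923e-04, -9.54506458e-01, -2.98189817e-01,
         8.33228975e-02],
       [ 9.99999850e-01,  5.45143733e-04, -5.21492194e-05,
         7.46776317e-04],
       [ 2.12333077e-04, -2.98189746e-01,  9.54506590e-01,
        -1.63206282e-01],
       [ 0.00000000e+00,  0.00000000e+00,  0.00000000e+00,
         1.00000000e+00]])}
```

View pics/top0.png

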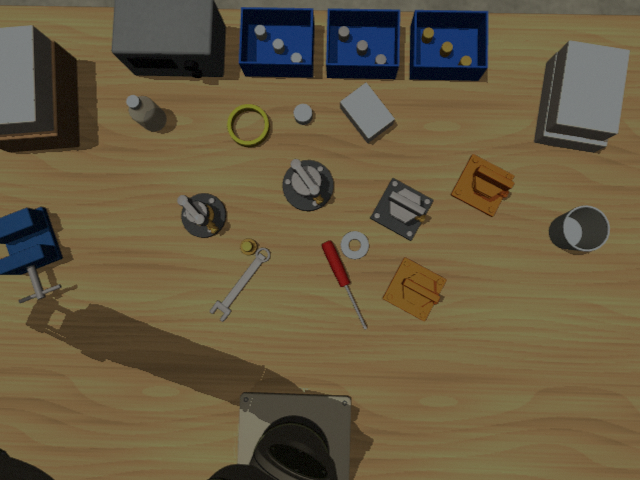

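View pics/scene0.png

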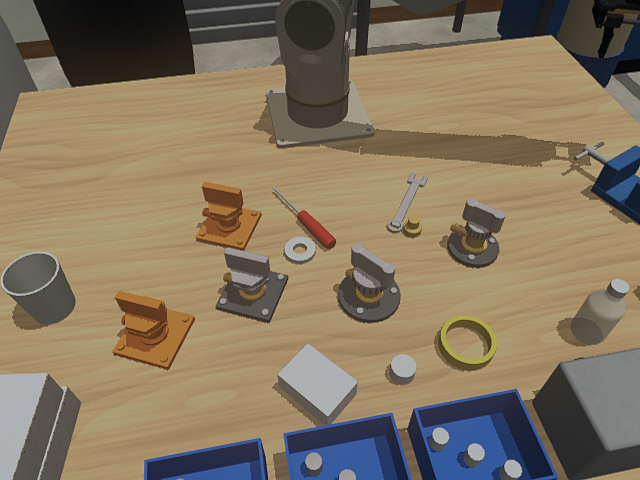

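Candidates in the top view are: steel on a square foot at (403,207), steel on round feet at (307,183) and (202,214), and orange look-alikes at (485,185) and (416,288). The steel one on the square foot fits the description. I'll confirm it in a crop.

Run:
```python
import cv2,numpy as np
t=cv2.imread("pics/top0.png");s=cv2.imread("pics/scene0.png")
a=cv2.resize(t[170:250,360:450],(450,400),interpolation=cv2.INTER_CUBIC)
b=cv2.resize(s[240:325,210:295],(400,400),interpolation=cv2.INTER_CUBIC)[:, :350]
c=np.hstack([a,b]); c=np.clip(c.astype(float)*1.3,0,255).astype(np.uint8)
cv2.imwrite("pics/crop0.png",c)
```

```text
(no output)
```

View pics/crop0.png

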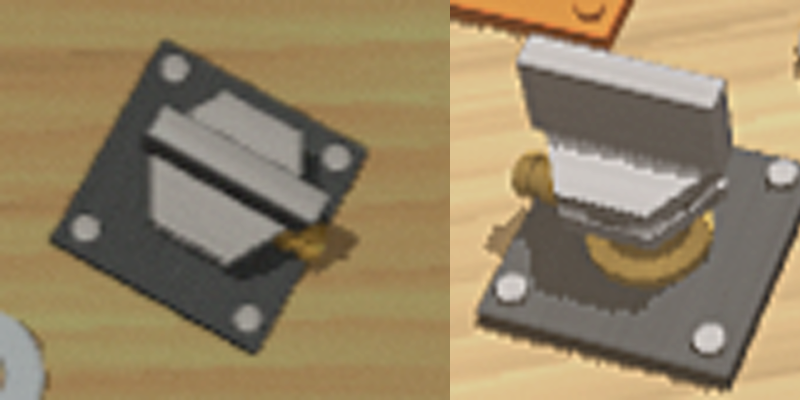

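The crop shows a square dark foot with four bolts, a hexagonal grooved collar and a straight square-ended bar. This is the fuel nut. Next I'll cast rays from the bar's top corners.

```bash
cat > h.py <<'E'
import numpy as np
from bench import r
def cast(n,px,z):
    c=r.calibration(n);d=np.linalg.inv(c["K"])@np.r_[px,1];d=c["R"].T@d;o=-c["R"].T@c["t"]
    return (o+d*(z-o[2])/d[2])[:2]
E
python3 - <<'E'
from h import *
T=lambda x,y:(360+x/5-.4,170+y/5-.4); S=lambda x,y:(210+(x-450)/4.706-.4,240+y/4.706-.4)
for n,a,b in(("top",T(153,118),T(320,206)),("scene",S(521,51),S(721,94))):
    p,q=cast(n,a,.111),cast(n,b,.111);d=p-q
    print(n,p,q,(p+q)/2,np.linalg.norm(d),np.degrees(np.arctan2(d[1],d[0])))
print(np.mean([cast("top",T(*p),.012) for p in((165,40),(367,150),(257,355),(52,240))],0))
for n,p in (("air",(307,183)),("water",(202,214)),("o1",(488,185)),("o2",(418,288))): print(n,cast("top",p,.06))
for p in ((348,95),(374,95),(355,245)): print(cast("top",p,.02))
E
```

```text
top [ 0.53002589 -0.18092452] [ 0.49733313 -0.24606959] [ 0.51367951 -0.21349706] 0.07288824957721222 63.350421029737475
scene [ 0.49540153 -0.24563055] [ 0.52788038 -0.17969183] [ 0.51164095 -0.21266119] 0.07350367574979859 -116.22306598669964
[ 0.51254122 -0.21477596]
air [ 0.55451013 -0.01530229]
water [0.48491156 0.1978861 ]
o1 [ 0.55976044 -0.38320458]
o2 [ 0.34740761 -0.24505945]
[ 0.75410214 -0.09472002]
[ 0.75528623 -0.15036938]
[ 0.43246297 -0.11783104]
```

Request:
send_rows:
  commands:
    - [0.6, -0.8, 0, 0, 0, -0.6, -1]
    - [0.6, -0.8, 0, 0, 0, -0.6, -1]
    - [0.6, -0.8, 0, 0, 0, -0.6, -1]
    - [0.6, -0.8, 0, 0, 0, -0.6, -1]
    - [0.6, -0.8, 0, 0, 0, -0.6, -1]
    - [0.6, -0.8, 0, 0, 0, -0.6, -1]
    - [0.6, -0.8, 0, 0, 0, -0.6, -1]
    - [0.6, -0.8, 0, 0, 0, -0.6, -1]
    - [0.6, -0.8, 0, 0, 0, -0.6, -1]
    - [0.6, -0.8, 0, 0, 0, -0.6, -1]
  grip_force: 20

```text
time: 0.93
ee_pos: [0.4255, 0.3255, 0.2168]
eef_rot: [0.453, 0.891, -0.003, -0.004]
ft_force: [0.1, 0.3, -0.0]
width: 0.0869
```

Request:
send_rows:
  commands:
    - [0.25, -0.95, 0.1, 0, 0, -0.6, -1]
    - [0.25, -0.95, 0.1, 0, 0, -0.6, -1]
    - [0.25, -0.95, 0, 0, 0, -0.6, -1]
    - [0.25, -0.95, 0, 0, 0, -0.6, -1]
    - [0.25, -0.95, 0, 0, 0, -0.6, -1]
    - [0.1, -0.95, 0, 0, 0, -0.6, -1]
    - [0.1, -0.95, 0, 0, 0, -0.6, -1]
    - [0.1, -0.95, 0, 0, 0, -0.6, -1]
    - [0.1, -0.95, 0, 0, 0, -0.6, -1]
    - [0.1, -0.95, 0, 0, 0, -0.6, -1]

```text
time: 1.77
ee_pos: [0.4793, 0.0245, 0.22]
eef_rot: [0.68, 0.734, -0.004, -0.006]
ft_force: [0.2, 0.2, -0.2]
width: 0.0872
```

Request:
send_rows:
  commands:
    - [0.1, -0.95, 0, 0, 0, -0.7, -1]
    - [0.1, -0.95, 0, 0, 0, -0.7, -1]
    - [0.1, -0.95, 0, 0, 0, -0.7, -1]
    - [0.1, -0.95, 0, 0, 0, -0.7, -1]
    - [0.1, -0.95, 0, 0, 0, -0.7, -1]
    - [0, -0.8, 0, 0, 0, -0.7, -1]
    - [0, -0.4, 0, 0, 0, -0.7, -1]
    - [0, 0, 0, 0, 0, 0, -1]

```text
time: 2.43
ee_pos: [0.491, -0.17, 0.2189]
eef_rot: [0.829, 0.559, -0.003, -0.006]
ft_force: [-0.3, -0.6, -0.2]
width: 0.0874
```

```bash
cat >> h.py <<'E'
from scipy.spatial.transform import Rotation as Ro
def goal(p,yang):
    s=r.read_state();a=np.radians(yang);y=np.array([np.cos(a),np.sin(a),0]);z=np.array([0,0,-1.]);x=np.cross(y,z)
    G=Ro.from_matrix(np.c_[x,y,z]);v=np.degrees((G*Ro.from_quat(s["eef_rot"]).inv()).as_rotvec())
    print("t",s["time"],"pos",s["ee_pos"],"dpos/30mm",(np.array(p)-s["ee_pos"])/.03,"turn/5deg",v/5,"w",s["width"],s["ft_force"],s["torque"],"q",s["joint_positions"].round(2))
E
python3 - <<'E'
from h import *
import cv2
goal([.5127,-.2135,.20],-26.3)
I=r.camera("wrist");cv2.imwrite("pics/w1.png",I)
E
```

```text
t 2.4333 pos [ 0.49100038 -0.1699746   0.21894821] dpos/30mm [ 0.72332081 -1.45084668 -0.6316071 ] turn/5deg [-0.08248888 -0.14415327 -0.86098216] w 0.08738718213671252 [-0.25955979 -0.56180177 -0.17548898] [-0.06266397  0.07997138 -0.0234636 ] q [-0.36  0.11  0.66  1.76 -0.07  1.31 -0.07]
```

View pics/w1.png

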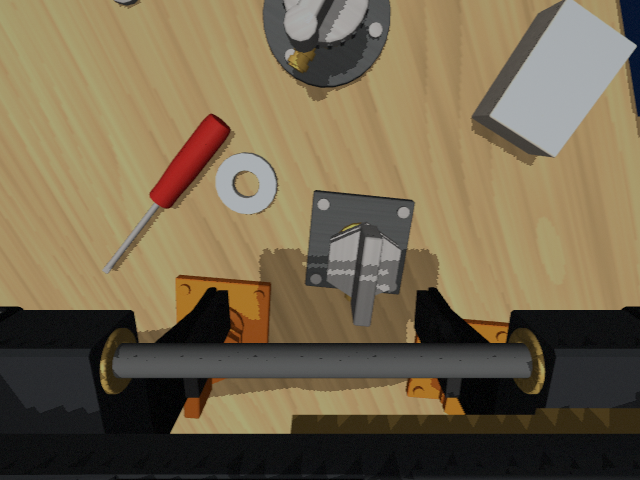

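The wrist view shows the nut's bar around (367,275), with the orange ones behind the fingers. I'll move over it.

Request:
send_rows:
  commands:
    - [0.35, -0.7, -0.3, -0.05, -0.1, -0.45, -1]
    - [0.35, -0.7, -0.3, -0.05, -0.1, -0.45, -1]
    - [0, 0, 0, 0, 0, 0, -1]
    - [0, 0, 0, 0, 0, 0, -1]

```text
time: 2.82
ee_pos: [0.5139, -0.2056, 0.1995]
eef_rot: [0.846, 0.534, 0.002, 0.001]
ft_force: [-0.3, 0.6, 0.1]
width: 0.0868
```

Run:
```python
from h import *
import cv2
goal([.5127,-.2135,.20],-26.3)
I=r.camera("wrist");cv2.imwrite("pics/w2.png",I)
```

```text
t 2.8167 pos [ 0.51393023 -0.20562239  0.19951644] dpos/30mm [-0.04100756 -0.26258686  0.01611871] turn/5deg [-0.01775659  0.0543388  -0.15999881] w 0.08680409380443918 [-0.3314451   0.55923966  0.08216108] [-0.04355495  0.09580663 -0.02264983] q [-0.3   0.21  0.69  1.72 -0.14  1.26 -0.02]
```

View pics/w2.png

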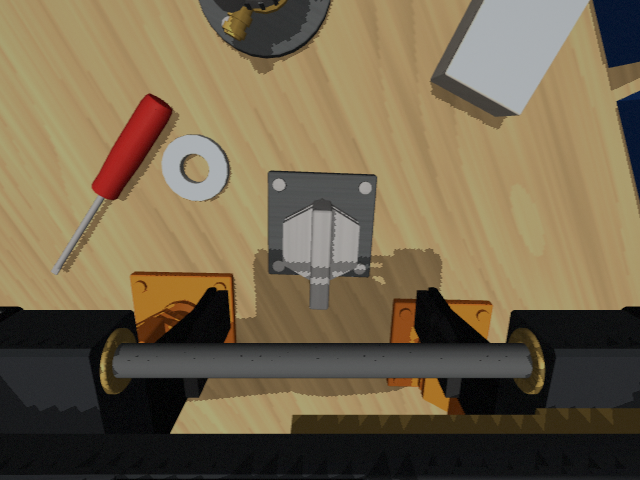

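Run:
```python
from h import *
import cv2
s=r.read_state();c=r.calibration("wrist");M=c["mount"];R=Ro.from_quat(s["eef_rot"]).as_matrix();p=s["ee_pos"]
o=p+R@M[:3,3]
for px,z in(((322,202),.111),((319,283),.111),((319,308),.111),((268,172),.012),((376,175),.012),((371,277),.012),((268,276),.012)):
    d=R@M[:3,:3]@np.linalg.inv(c["K"])@np.r_[px,1]; print(px,(o+d*(z-o[2])/d[2]).round(4))
I=cv2.imread("pics/w2.png");cv2.imwrite("pics/w2c.png",cv2.resize(I[160:330,220:420],None,fx=3.5,fy=3.5,interpolation=cv2.INTER_CUBIC))
```

```text
(322, 202) [ 0.528  -0.1742  0.111 ]
(319, 283) [ 0.501  -0.2259  0.111 ]
(319, 308) [ 0.4925 -0.2436  0.111 ]
(268, 172) [ 0.4879 -0.1455  0.012 ]
(376, 175) [ 0.5753 -0.1901  0.012 ]
(371, 277) [ 0.5317 -0.2798  0.012 ]
(268, 276) [ 0.4406 -0.235   0.012 ]
```

View pics/w2c.png

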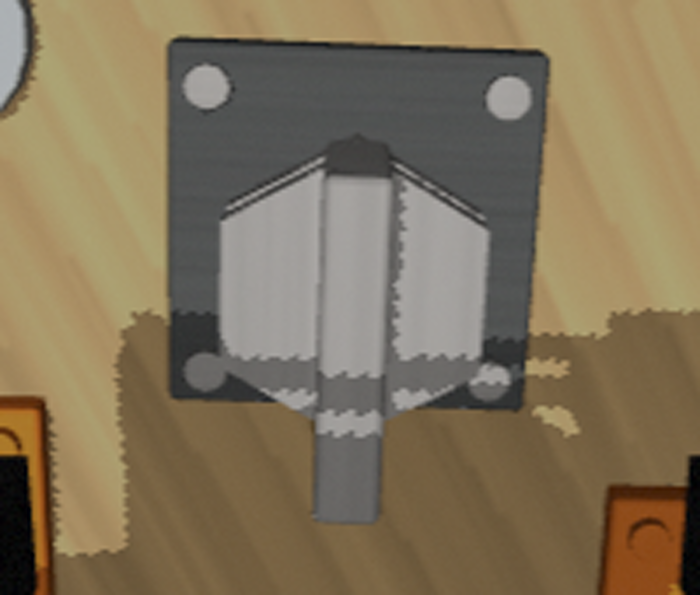

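Foot and bar centre agree across views: about (0.511, -0.213), with the bar at 63°. I'll descend to a TCP height of 0.080.

Request:
send_rows:
  commands:
    - [-0.1, -0.25, -0.4, 0, 0.05, -0.25, -1]
    - [0, 0, -0.6, 0, 0, 0, -1]
    - [0, 0, -0.6, 0, 0, 0, -1]
    - [0, 0, -0.6, 0, 0, 0, -1]
    - [0, 0, -0.5, 0, 0, 0, -1]
    - [0, 0, 0, 0, 0, 0, -1]
    - [0, 0, 0, 0, 0, 0, -1]

```text
time: 3.45
ee_pos: [0.5097, -0.2066, 0.1133]
eef_rot: [0.849, 0.529, 0.002, -0.003]
ft_force: [0.2, -0.1, -0.2]
width: 0.0868
```

Run:
```python
from h import *
goal([.511,-.213,.08],-26.8)
```

```text
t 3.45 pos [ 0.50972735 -0.20660721  0.11331393] dpos/30mm [ 0.04242179 -0.21309312 -1.11046422] turn/5deg [-0.06909995  0.0027202  -0.12240983] w 0.0868285591429678 [ 0.19083798 -0.05444647 -0.15530792] [-0.0848326   0.07969273 -0.00626275] q [-0.27  0.3   0.67  1.82 -0.21  1.09  0.03]
```

Request:
send_rows:
  commands:
    - [0.04, -0.3, -0.4, -0.07, 0, -0.15, -1]
    - [0, 0, -0.4, 0, 0, 0, -1]
    - [0, 0, -0.3, 0, 0, 0, -1]
    - [0, 0, 0, 0, 0, 0, -1]
    - [0, 0, 0, 0, 0, 0, -1]

```text
time: 3.87
ee_pos: [0.5122, -0.2139, 0.081]
eef_rot: [0.852, 0.524, 0.002, 0.0]
ft_force: [0.3, -0.1, 0.6]
width: 0.087
```

Run:
```python
from h import *
goal([.511,-.213,.08],-26.8)
```

```text
t 3.8667 pos [ 0.51216033 -0.21390023  0.08097796] dpos/30mm [-0.03867767  0.03000771 -0.03259866] turn/5deg [-0.01279354  0.03641485 -0.0065221 ] w 0.08704796101505514 [ 0.3127698  -0.05613225  0.6361119 ] [-0.08901721  0.10226692  0.0079864 ] q [-0.24  0.35  0.66  1.84 -0.25  1.03  0.05]
```

Request:
send_rows:
  commands:
    - [-0.03, 0.02, 0, 0, 0, 0, 1]
    - [0, 0, 0, 0, 0, 0, 1]
    - [0, 0, 0, 0, 0, 0, 1]
    - [0, 0, 0, 0, 0, 0, 1]
    - [0, 0, 0, 0, 0, 0, 1]
    - [0, 0, 0, 0, 0, 0, 1]
    - [0, 0, 0, 0, 0, 0, 1]
    - [0, 0, 0, 0, 0, 0, 1]
  grip_force: 30

```text
time: 4.53
ee_pos: [0.5125, -0.2128, 0.0834]
eef_rot: [0.851, 0.525, 0.003, 0.001]
ft_force: [0.4, -0.2, -0.4]
width: 0.0417
```

Run:
```python
from h import *
goal([.511,-.213,.08],-26.8)
```

```text
t 4.5333 pos [ 0.51253333 -0.21279479  0.08342895] dpos/30mm [-0.05111092 -0.00684049 -0.11429834] turn/5deg [-0.01537539  0.07524287 -0.02043701] w 0.04173150815155186 [ 0.40695162 -0.15503599 -0.41552827] [-0.15780273  0.0888643   0.00607469] q [-0.24  0.34  0.66  1.84 -0.25  1.03  0.05]
```

Request:
send_rows:
  commands:
    - [-0.02, 0, -0.1, 0, 0.05, 0, 1]
    - [0, 0, 0, 0, 0, 0, 1]
    - [0, 0, 0, 0, 0, 0, 1]
    - [0, 0, 0, 0, 0, 0, 1]
    - [0, 0, 0, 0, 0, 0, 1]
    - [0, 0, 0, 0, 0, 0, 1]
    - [0, 0, 0, 0, 0, 0, 1]

```text
time: 5.12
ee_pos: [0.51, -0.2119, 0.0797]
eef_rot: [0.852, 0.524, 0.0, -0.002]
ft_force: [-0.9, 1.7, 0.1]
width: 0.0136
```

Run:
```python
from h import *
goal([.511,-.213,.08],-26.8)
```

```text
t 5.1167 pos [ 0.51004649 -0.21192419  0.07973926] dpos/30mm [ 0.03178355 -0.03586035  0.00869145] turn/5deg [-0.0465205  -0.02628725 -0.0042213 ] w 0.013582670837146583 [-0.89064547  1.68358532  0.10311106] [-0.04112774  0.12777829 -0.30971232] q [-0.24  0.35  0.66  1.85 -0.25  1.03  0.05]
```

The bar is gripped at 13.6 mm. I'll turn clockwise (−z), first a test burst.

Request:
send_rows:
  commands:
    - [0, 0, 0, 0, 0, -0.5, 1]
    - [0, 0, 0, 0, 0, -0.6, 1]
    - [0, 0, 0, 0, 0, -0.6, 1]
    - [0, 0, 0, 0, 0, -0.6, 1]
    - [0, 0, 0, 0, 0, -0.6, 1]

```text
time: 5.53
ee_pos: [0.5103, -0.2121, 0.0797]
eef_rot: [0.912, 0.41, 0.0, -0.002]
ft_force: [-0.3, 0.2, 0.9]
width: 0.0134
```

Run:
```python
from h import *
goal([.511,-.213,.08],-26.8-75)
```

```text
t 5.5333 pos [ 0.51034403 -0.21208028  0.07972896] dpos/30mm [ 0.02186583 -0.03065737  0.00903472] turn/5deg [ -0.0420698    0.0126875  -12.03128117] w 0.013416207272193368 [-0.32478201  0.21018046  0.85385848] [-0.08787306  0.20437915  0.12646303] q [-0.28  0.36  0.71  1.85 -0.27  1.03 -0.19]
```

Request:
send_rows:
  commands:
    - [0, 0, 0, 0, 0, -0.7, 1]
    - [0, 0, 0, 0, 0, -0.7, 1]
    - [0, 0, 0, 0, 0, -0.7, 1]
    - [0, 0, 0, 0, 0, -0.7, 1]
    - [0, 0, 0, 0, 0, -0.7, 1]
    - [0, 0, 0, 0, 0, -0.7, 1]
    - [0, 0, 0, 0, 0, -0.7, 1]
    - [0, 0, 0, 0, 0, -0.7, 1]
    - [0, 0, 0, 0, 0, -0.7, 1]

```text
time: 6.28
ee_pos: [0.5107, -0.2127, 0.0797]
eef_rot: [0.991, 0.135, 0.0, -0.0]
ft_force: [-0.4, -0.9, 0.4]
width: 0.0138
```

Run:
```python
from h import *
goal([.511,-.213,.08],-26.8-75)
```

```text
t 6.2833 pos [ 0.51071158 -0.21271016  0.0797378 ] dpos/30mm [ 0.00961412 -0.00966148  0.00873996] turn/5deg [-0.00780732  0.01050543 -5.47136637] w 0.013789568579047768 [-0.42665258 -0.8773646   0.3609347 ] [-0.07741578  0.28733835  0.11584744] q [-0.37  0.39  0.82  1.85 -0.33  1.04 -0.71]
```

Request:
send_rows:
  commands:
    - [0, 0, 0, 0, 0, -0.7, 1]
    - [0, 0, 0, 0, 0, -0.7, 1]
    - [0, 0, 0, 0, 0, -0.7, 1]
    - [0, 0, 0, 0, 0, -0.7, 1]
    - [0, 0, 0, 0, 0, -0.7, 1]
    - [0, 0, 0, 0, 0, -0.7, 1]
    - [0, 0, 0, 0, 0, -0.7, 1]
    - [0, 0, 0, 0, 0, -0.7, 1]
    - [0, 0, 0, 0, 0, 0, 1]

```text
time: 7.03
ee_pos: [0.5107, -0.2133, 0.0797]
eef_rot: [0.993, -0.12, 0.0, 0.001]
ft_force: [-0.9, 0.1, 1.5]
width: 0.0138
```

Run:
```python
from h import *
goal([.511,-.213,.08],-26.8-75)
```

```text
t 7.0333 pos [ 0.51070253 -0.21332308  0.0797423 ] dpos/30mm [0.00991563 0.01076932 0.00859002] turn/5deg [0.0200608  0.0007019  0.40208621] w 0.01380983884961216 [-0.86807195  0.1259685   1.48295056] [ 0.22276902  0.3205505  -0.0099877 ] q [-0.45  0.43  0.94  1.86 -0.4   1.05 -1.17]
```

The gripper has turned about 77°. Now I'll release and lift.

Request:
send_rows:
  commands:
    - [0, 0, 0, 0, 0, 0, -1]
    - [0, 0, 0, 0, 0, 0, -1]
    - [0, 0, 0, 0, 0, 0, -1]
    - [0, 0, 0, 0, 0, 0, -1]
    - [0, 0, 0, 0, 0, 0, -1]
    - [0, 0, 0, 0, 0, 0, -1]
    - [0, 0, 0, 0, 0, 0, -1]
    - [0, 0, 0, 0, 0, 0, -1]

```text
time: 7.7
ee_pos: [0.5112, -0.2134, 0.0797]
eef_rot: [0.993, -0.116, 0.001, 0.001]
ft_force: [0.3, -0.3, -0.1]
width: 0.0594
```

Run:
```python
from h import *
goal([.511,-.213,.2],-26.8-77)
```

```text
t 7.7 pos [ 0.51118558 -0.21337133  0.07970969] dpos/30mm [-0.00618614  0.01237771  4.00967697] turn/5deg [ 0.02644175  0.01045518 -0.0982225 ] w 0.05940884827335415 [ 0.31706265 -0.32803956 -0.12810518] [-0.05701476  0.13538631 -0.02178878] q [-0.45  0.43  0.93  1.85 -0.4   1.05 -1.16]
```

Lift straight up, then back away to clear the camera view.

Request:
send_rows:
  commands:
    - [0, 0, 0, 0, 0, 0, -1]
    - [0, 0, 0, 0, 0, 0, -1]
    - [0, 0, 0.4, 0, 0, 0, -1]
    - [0, 0, 0.7, 0, 0, 0, -1]
    - [0, 0, 0.8, 0, 0, 0, -1]
    - [0, 0, 0.8, 0, 0, 0, -1]
    - [0, 0, 0.8, 0, 0, 0, -1]
    - [0, 0, 0.8, 0, 0, 0, -1]
    - [0, 0, 0.8, 0, 0, 0, -1]
    - [0, 0, 0.4, 0, 0, 0, -1]

```text
time: 8.53
ee_pos: [0.5069, -0.2145, 0.2547]
eef_rot: [0.993, -0.118, -0.002, 0.002]
ft_force: [-0.1, -0.5, 0.7]
width: 0.0868
```

Request:
send_rows:
  commands:
    - [-0.1, 0.7, 0, 0, 0, 0, -1]
    - [-0.1, 0.8, 0, 0, 0, 0, -1]
    - [-0.1, 0.8, 0, 0, 0, 0, -1]
    - [-0.1, 0.8, 0, 0, 0, 0, -1]
    - [-0.1, 0.8, 0, 0, 0, 0, -1]
    - [-0.1, 0.8, 0, 0, 0, 0, -1]
    - [-0.1, 0.8, 0, 0, 0, 0, -1]
    - [-0.1, 0.8, 0, 0, 0, 0, -1]
    - [0, 0.4, 0, 0, 0, 0, -1]
    - [0, 0, 0, 0, 0, 0, -1]

```text
time: 9.37
ee_pos: [0.4803, -0.0127, 0.2673]
eef_rot: [0.992, -0.124, 0.004, 0.0]
ft_force: [0.3, -0.1, -0.0]
width: 0.0872
```

Run:
```python
from h import *
import cv2
goal([.511,-.213,.2],-26.8-77)
cv2.imwrite("pics/top1.png",r.camera("top"));cv2.imwrite("pics/scene1.png",r.camera("scene"))
```

```text
t 9.3667 pos [ 0.48034652 -0.01268668  0.26730867] dpos/30mm [ 1.02178262 -6.67711061 -2.24362244] turn/5deg [0.02080854 0.10107615 0.09817674] w 0.08715236405759001 [ 0.29468259 -0.11800446 -0.04835989] [-0.01245664  0.1388247   0.02449843] q [-0.97 -0.09  0.87  1.8   0.07  1.39 -1.94]
```

View pics/top1.png

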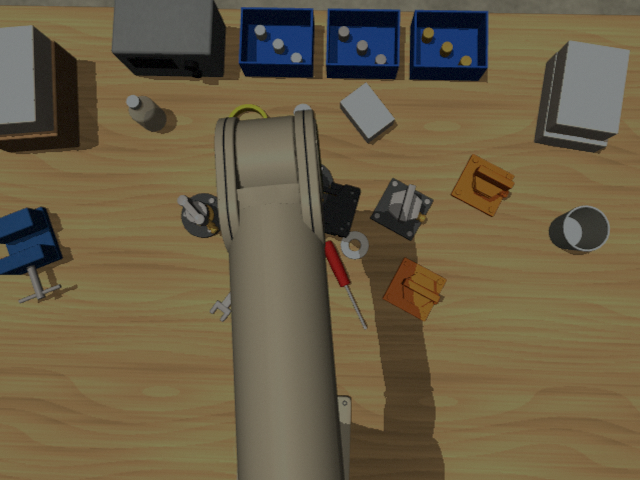

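View pics/scene1.png

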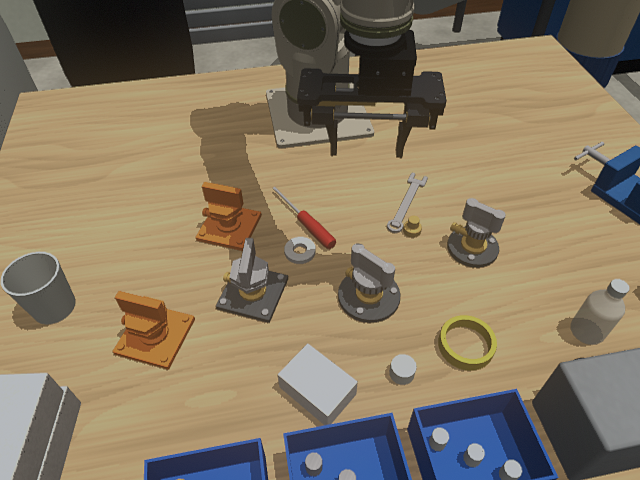

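The fuel nut's bar, at (408,203) in the top view, has visibly turned, and the other ports look unchanged. I'll measure its angle.

Run:
```python
import cv2
I=cv2.imread("pics/top1.png");cv2.imwrite("pics/crop1.png",cv2.resize(I[170:250,360:450],None,fx=6,fy=6,interpolation=cv2.INTER_CUBIC))
a=cv2.imread("pics/scene0.png").astype(int);b=cv2.imread("pics/scene1.png").astype(int)
for n,(x,y,w,h) in dict(air=(350,242,48,38),water=(458,195,50,40)).items(): print(n,abs(a-b)[y:y+h,x:x+w].mean())
```

```text
air 6.431286549707602
water 6.326333333333333
```

View pics/crop1.png

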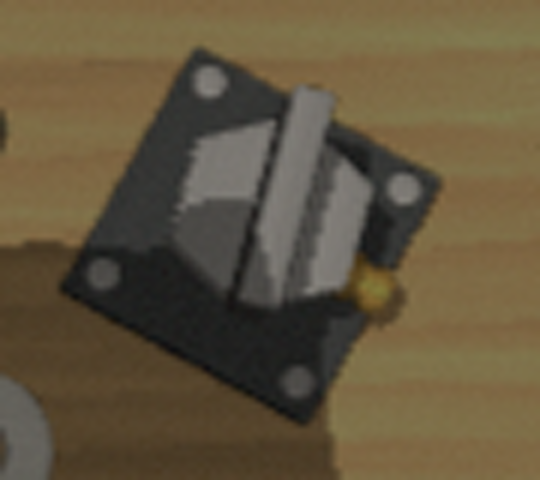

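Run:
```python
from h import *
p=cast("top",(360+313/6,170+90/6),.111);q=cast("top",(360+260/6,170+303/6),.111);d=p-q
print(63.35-np.degrees(np.arctan2(*d[::-1])),np.linalg.norm(d)); print(r.read_state()["joint_vel"].round(3))
r.close_job()
```

```text
76.14004847996327 0.07157522583239541
[ 0.022  0.009  0.027  0.001  0.003 -0.006  0.012]
the job is handed in; nothing more can be done
```

I loosened the fuel-gas cap nut by turning it about 76° clockwise seen from above, then let go and lifted clear before handing the job in at about 9.5 s. I picked it out by its square foot, grooved hexagonal collar and square-ended bar.

- **Turn:** the final top view measured 76° of rotation, and the gripper itself had turned about 77°. Both are past the required 60°.
- **Other ports:** the arm never came down on the air or water port. Their handles look unchanged in the scene view, where the before-and-after difference was small and about equal on both. The arm hid most of the air port in the last top view, so that one was checked in the scene view only.
- **Look-alikes:** both orange ones look untouched in the final pictures.
- **Forces:** every wrist force reading stayed below about 2 N.
- **Measurements:** the camera views placed the nut's centre within about 4 mm of each other, so I used an average.

No check failed.

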